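# Clamp the pressure jar with one turn of its hand wheel

## Robot

A 6-joint arm with a two-finger parallel gripper is mounted at the origin on the work surface. World frame = base frame: x ahead of the robot, y to its left, z up, the work surface at z = 0. Lengths are in mm, angles in rad, forces in N, time in s.
With the tool pointing down it reaches from about 300 to 950 mm from the base axis. Payload 3.1 kg.
Tool frame: the origin (TCP) lies midway between the tips of the shut fingers; the grasp point (between the pads) lies tcp_to_grasp behind it (tcp_to_grasp is the distance from the TCP to the grasp point, in mm); z points along the fingers, x is the direction in which the jaws open and shut, and the axes are right-handed (so a half turn about z gives the same grasp; the last joint's range is limited). The gripper opens to 85 mm and grips with 20 to 120 N. Pads are 22 mm wide; open, the fingers measure 114 mm over their backs; the gripper's body (76 mm by 85 mm) begins 54 mm behind the grasp point. The pads swing forward as they close: fully open they stand 13 mm farther back than shut.
Start: joints at [-1.321, 0.308, 1.634, -0, 1.2, -0.07], TCP at [196.459, -593.326, 231.272] pointing down, gripper open.
Joint ranges: [-3.06, 3.06], [-0.79, 1.96], [0.05, 2.63], [-1.19, 4.34], [0.05, 2.64], [-2.94, 2.94]. Speed limits (rad/s): [2.79, 2.79, 3.14, 3.14, 3.14, 3.14].

## Interface

Orientations are given as a unit quaternion [w, x, y, z].
In Python, from plant import * gives the robot as it stands.
- The arm moves only by the shell command python3 -m creep 'ROWS' [OPENING] [FORCE]. ROWS is JSON, a list of rows, each a list of 6 numbers: the shift along the tool's x, y, z in mm, then the turn, a rotation vector about the tool's x, y, z in rad. A call has 1 to 10 rows; each row shifts and turns the commanded pose from where the row before left it, along the tool's axes as they then stand; what a row does not reach is not made up. A row lasts 1/8 s, in which the tool goes at most 62.5 mm and 10.7 degrees, less where a joint would pass 70% of its speed; a pose out of reach is approached as far as the arm can. A call with a gripper value outside its range is refused whole. OPENING is the opening in per cent of the stroke, from 0 (shut) to 100 (fully open), set as the call begins (- or left out, the last holds). The fingers move at their own pace and stop on an object; FORCE is the grip in N (left out, the last holds). Time passes only in rows, so rows that do not move let the fingers close. It gives the time, the measured TCP pose, the force and the opening at its end, in the units of the state.
- get_state(): the state, without advancing time (a new reading comes with each control period).
- read_camera(name): name is "scene" or "top" or "wrist"; returns a dict with "image" (384x512x3 uint8, red, green, blue), "depth" (384x512 float32, mm along the optical axis (not along the pixel's ray), 0 where there is no reading), "vfov" (degrees; the focal length in pixels is half the picture's height over the tangent of half this angle, whatever the lens; pixels are square), "cx", "cy" (the principal point, pixels), "rvec" (rotation vector, rad) and "tvec" (3), from world to camera coordinates, as OpenCV has them. Camera axes: x right, y down, z forward; pixel columns grow to the right and rows downward; lengths in mm; the calibration is good to about 2 mm. A picture is of the moment at which its call begins.
- hand_in(): hands the job in, once; it reports no verdict.
The state is a dict: "time": time; "joint_pos": joint angles; "joint_vel": joint speeds; "joint_torque": joint torques, N m; "eef_pos": TCP position; "ee_rot": TCP orientation; "ft_force": force on the tool from outside, world axes, zero at the start; "moment": the same for the moment, N m; "opening": finger opening in mm.
Only numpy, scipy, OpenCV 4.12 (cv2) and the standard library are available. Lean on these libraries where they do the work, as an engineer would, in place of code of your own. Each camera call takes 0.05 s, during which the arm holds its last target.

## Task

Tighten the lid of the steel pressure jar: push its hand wheel round clockwise, seen from above, by the upright handle at the end of one spoke, through exactly one full turn, so that the handle comes back to where it stood at the start. Only push against the handle, never pinch it, do not overwind the screw, and then take the hand clear. Leave everything else on the bench where it stands, unlifted and upright.

Things in the scene. Friction and masses are not known exactly. Their poses are not given: they have to be found in the camera images.
- wheel (a joint): Angle of the hand wheel in rad; it grows as the wheel turns clockwise seen from above (the tightening way). It starts somewhere between -0.3 and 0.3 and one full turn adds 6.283. The wheel is stiff (about 0.2 N m, so 2 to 4 N at the handle), turns about a fixed vertical axis without rising or sinking, and stays where it is left
- wheel_axis (a point): Centre of the hand wheel, on its vertical axis, at the mid-height of its rim (154 mm above the bench). The wheel is bare aluminium: a rim 160 mm across on its centre line, of round bar 14 mm thick (its top 7 mm above this point), a hub 40 mm across whose nut ends 20 mm above this point, and three flat spokes. Its handle alone stands higher. The rotation is the wheel's: its x axis points from the axis to the handle, and z up
- handle_mid (a point): Middle of the black upright handle, 80 mm from the wheel's axis and 28.5 mm above the rim's mid-height. The handle stands on the rim at the outer end of one spoke and is fixed to the wheel (it does not spin): oval, 30 mm long along the rim and 20 mm across it, reaching from 7 to 50 mm above the rim's mid-height
- handle_back (a point): Point on the trailing face of the handle, at the same height as the handle's middle and 15 mm behind it along the rim: the face to push so as to turn the wheel clockwise. The trailing face and the opposite, leading face are half rounds of radius 10 mm
- jar: Squat stainless steel pressure jar fixed to the bench mat, 210 mm across at its lid flange; a dark steel yoke bar 236 mm long lies over its lid, and the hand wheel stands on the screw through this bar. The point is the centre of its underside
- bottle: Amber glass bottle with white cap, 68 mm across, 160 mm high. A bystander, loose on the mat, to be left alone; the point is the centre of its underside
- cup: White plastic cup standing upside down, 68 mm across at the foot, 75 mm high. A bystander, loose on the mat, to be left alone; the point is the centre of its underside
- sample_jar: Clear screw-top sample jar, 60 mm across, 70 mm high. A bystander, loose on the mat, to be left alone; the point is the centre of its underside
- dishes: Stack of four flat round culture dishes, 92 mm across, 60 mm high. A bystander, loose on the mat, to be left alone; the point is the centre of its underside
- beaker: Glass beaker, 66 mm across, 85 mm high. A bystander, loose on the mat, to be left alone; the point is the centre of its underside
- tip_box: Pipette-tip box, grey with a blue lid, 82 x 120 x 62 mm. A bystander, loose on the mat, to be left alone; the point is the centre of its underside
- spatula: Steel spatula, 190 mm long, lying flat on the mat on the robot's side of the pressure jar. A bystander, loose, to be left alone; the point is at its underside near its middle
Not all that is in view belongs to the job. What is shaped like the jar but green is not meant.

How it is judged:
By the outcome, as a careful person would: the job done as asked, in the order asked, and still so for the second after the job is handed in, with the robot touching nothing.
It also fails if it takes over 58 s, if anything falls off the work surface, if the arm or the gripper's body presses on something with over 40 N, if the wrist force passes 120 N, or if a joint passes its speed limit or range.

## Working session

There is one attempt and no reset: what is moved stays moved. The work goes in short steps, Python scripts to look and compute and a shell command to move; the robot and the scene stay as the last step left them, time stands still between calls to the robot, and variables do not carry over. Pictures are saved under pics/ and viewed, and the job is handed in when it is done.

```bash
ls; mkdir -p pics; python3 - <<'E'
from plant import *
import cv2,numpy as np
s=get_state()
for k,v in s.items(): print(k,np.round(v,3))
for n in ["scene","top","wrist"]:
    c=read_camera(n); cv2.imwrite(f"pics/{n}0.png",c["image"][:,:,::-1])
    np.savez(f"/tmp/{n}0.npz",**c); print(n,c["vfov"],c["cx"],c["cy"],c["rvec"],c["tvec"])
E
```

```text
pics
time 0.0
joint_pos [-1.321  0.309  1.635  0.     1.2   -0.07 ]
joint_vel [0.002 0.001 0.    0.    0.    0.003]
joint_torque [ 0.0000e+00 -4.1525e+01 -2.7667e+01 -0.0000e+00  1.0000e-02  0.0000e+00]
eef_pos [ 196.247 -592.516  230.047]
ee_rot [-0.001  0.811 -0.586 -0.001]
ft_force [-0.709 -0.32  -0.171]
moment [ 0.022 -0.006  0.025]
opening 85.233
scene 48.51635696591407 258.5644947666391 197.33901573019315 [ 2.18898462  0.90353719 -0.36044667] [-328.6063058  -179.69772064 1623.21701802]
top 43.13946198561628 243.74574485588403 178.76515014670193 [ 2.14922369 -2.12889823  0.13900413] [ -36.80016839  484.65895121 1521.96846559]
wrist 61.85337868966386 255.1596225097346 193.51485898851982 [-2.36470885  1.70812814  0.23306089] [-623.29337896  -35.26033354  378.29509945]
```

View pics/scene0.png

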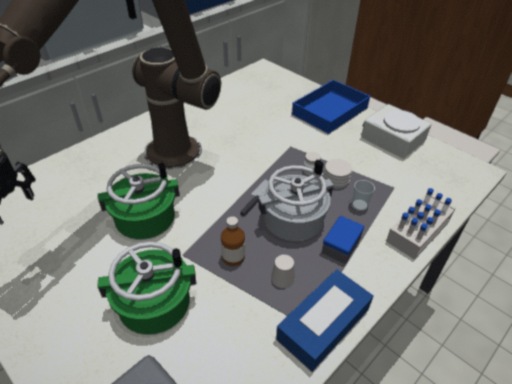

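View pics/top0.png

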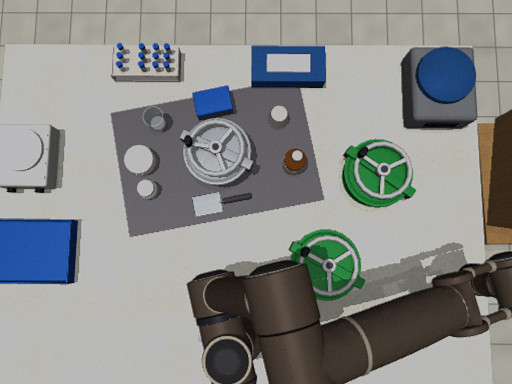

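View pics/wrist0.png

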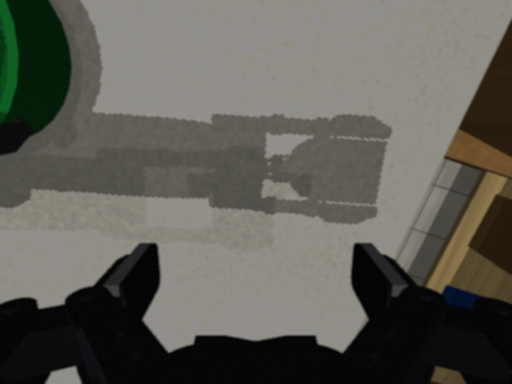

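```bash
cat > h.py <<'E'
import numpy as np,cv2
def K(c):
    f=c["image"].shape[0]/2/np.tan(np.radians(float(c["vfov"]))/2)
    return f,float(c["cx"]),float(c["cy"])
def RT(c): return cv2.Rodrigues(np.array(c["rvec"],float))[0],np.array(c["tvec"],float).ravel()
def ray(c,uv,z):
    f,cx,cy=K(c);R,t=RT(c);uv=np.atleast_2d(uv).astype(float)
    d=np.c_[(uv[:,0]-cx)/f,(uv[:,1]-cy)/f,np.ones(len(uv))]@R
    o=-R.T@t
    return o+d*((z-o[2])/d[:,2])[:,None]
def proj(c,P):
    f,cx,cy=K(c);R,t=RT(c);p=np.atleast_2d(P)@R.T+t
    return np.c_[f*p[:,0]/p[:,2]+cx,f*p[:,1]/p[:,2]+cy]
def cloud(c):
    f,cx,cy=K(c);R,t=RT(c);d=np.array(c["depth"],float)
    v,u=np.mgrid[:d.shape[0],:d.shape[1]]
    p=np.stack([(u-cx)/f*d,(v-cy)/f*d,d],-1)
    w=(p-t)@R; w[d<=0]=np.nan
    return w
E
python3 - <<'E'
import numpy as np,cv2
from h import *
for n,(a,b,w,h) in dict(top=(165,100,110,100),scene=(235,145,120,100)).items():
    c=np.load(f"/tmp/{n}0.npz"); im=c["image"][b:b+h,a:a+w,::-1]
    cv2.imwrite(f"pics/{n}crop0.png",cv2.resize(im,None,fx=6,fy=6,interpolation=cv2.INTER_NEAREST)[:600])
c=np.load("/tmp/top0.npz");W=cloud(c);im=c["image"]
z=W[...,2]
sub=(slice(100,205),slice(160,275))
for lo,hi in [(150,172),(172,215)]:
    m=np.zeros(z.shape,bool); m[sub]=(z[sub]>lo)&(z[sub]<hi); v,u=np.where(m)
    print(lo,m.sum(),np.nanmedian(W[m],0),u.min(),u.max(),v.min(),v.max(), np.nanmin(W[m],0),np.nanmax(W[m],0))
v,u=np.where((z>172)&(z<215)); 
for a,b in zip(u,v):
    if 160<a<275 and 100<b<205: print(a,b,np.round(W[b,a]),im[b,a])
E
```

```text
150 1050 [561.90588618  43.11573078 161.17963323] 184 243 119 175 [476.6079241 -31.2514882 150.7398144] [648.52880192 145.23595952 171.98230547]
172 127 [567.6475862  124.32176566 191.15309041] 184 221 135 151 [546.69409139  33.62195777 172.00470372] [587.40005243 139.99024471 214.88644579]
185 135 [587. 137. 202.] [133 136 139]
186 135 [586. 133. 207.] [78 81 84]
187 135 [587. 131. 205.] [63 64 65]
188 135 [586. 128. 207.] [69 69 71]
189 135 [587. 125. 205.] [87 89 91]
185 136 [581. 135. 215.] [83 85 86]
186 136 [583. 133. 210.] [25 25 26]
187 136 [584. 131. 204.] [15 16 20]
188 136 [584. 128. 206.] [16 18 20]
189 136 [584. 125. 203.] [15 20 23]
190 136 [584. 122. 205.] [103 104 106]
184 137 [581. 139. 206.] [112 116 117]
185 137 [580. 136. 208.] [37 41 41]
186 137 [581. 134. 203.] [21 19 26]
187 137 [582. 131. 202.] [26 22 31]
188 137 [580. 127. 210.] [26 26 27]
189 137 [581. 125. 207.] [22 22 27]
190 137 [581. 122. 205.] [38 36 39]
184 138 [578. 139. 205.] [96 97 99]
185 138 [579. 137. 198.] [20 21 25]
186 138 [577. 133. 207.] [30 29 32]
187 138 [577. 130. 208.] [34 36 39]
188 138
[... 3105 characters left out ...]
16 146 [562.  48. 174.] [64 63 71]
217 146 [560.  45. 180.] [62 61 68]
210 147 [559.  66. 173.] [189 188 188]
212 147 [559.  60. 173.] [104 104 106]
213 147 [558.  57. 178.] [60 59 66]
214 147 [558.  54. 178.] [64 63 69]
215 147 [558.  51. 175.] [64 64 71]
216 147 [559.  48. 174.] [62 63 67]
217 147 [557.  45. 182.] [57 57 63]
220 147 [559.  37. 173.] [195 194 195]
210 148 [556.  66. 173.] [190 187 191]
213 148 [556.  57. 173.] [67 66 73]
214 148 [556.  54. 172.] [58 58 63]
215 148 [555.  51. 176.] [63 62 69]
216 148 [555.  48. 178.] [63 60 68]
217 148 [556.  45. 173.] [53 52 57]
215 149 [552.  51. 178.] [56 52 59]
211 151 [547.  63. 173.] [166 166 167]
212 151 [547.  60. 173.] [190 189 190]
```

View pics/topcrop0.png

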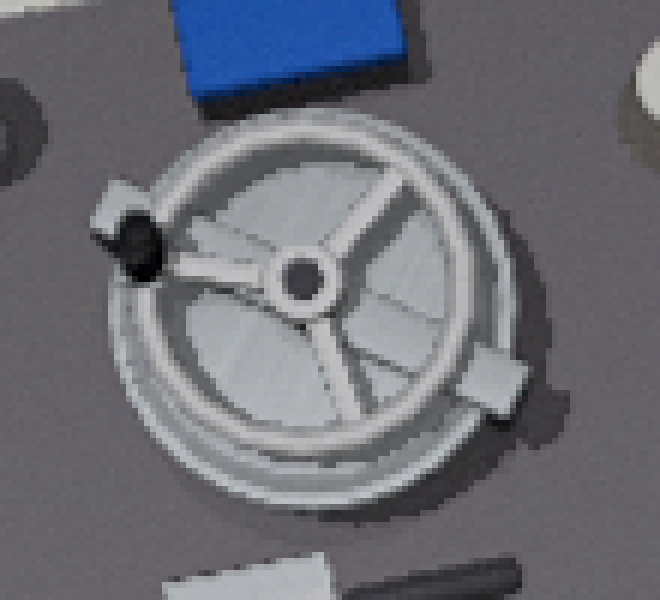

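View pics/scenecrop0.png

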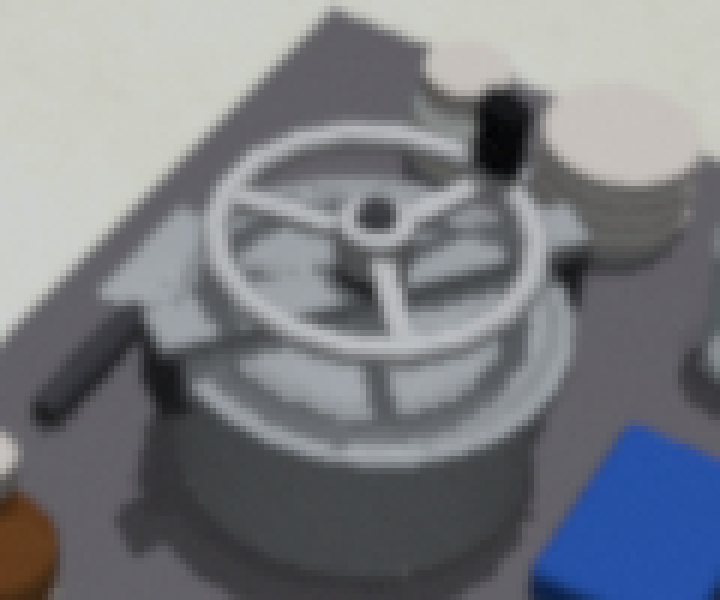

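```bash
cat > meas.py <<'E'
import numpy as np,cv2
from h import *
from scipy.optimize import least_squares
def circ(P):
    f=lambda p:np.hypot(P[:,0]-p[0],P[:,1]-p[1])-80
    r=least_squares(f,[P[:,0].mean(),P[:,1].mean()],loss='soft_l1',f_scale=2)
    g=lambda p:np.hypot(P[:,0]-p[0],P[:,1]-p[1])-p[2]
    r2=least_squares(g,[*r.x,80],loss='soft_l1',f_scale=2)
    return r.x,r2.x,np.std(r.fun)
def wheel(c,g,quiet=0):
    im=c["image"].astype(int);W=cloud(c);z=W[...,2]
    # rim: bright, on circle near guess when cast on z=158
    v,u=np.mgrid[:384,:512];Q=ray(c,np.c_[u.ravel(),v.ravel()],158).reshape(384,512,3)
    r=np.hypot(Q[...,0]-g[0],Q[...,1]-g[1])
    m=(im.min(2)>145)&(r>66)&(r<94)&(z>148)&(z<168)
    out=circ(Q[m]);
    # handle: dark and high
    Q2=ray(c,np.c_[u.ravel(),v.ravel()],204).reshape(384,512,3)
    r2=np.hypot(Q2[...,0]-g[0],Q2[...,1]-g[1])
    m2=(im.max(2)<75)&(z>197)&(z<216)&(r2>55)&(r2<105)
    hp=np.array(cv2.minAreaRect(Q2[m2][:,:2].astype(np.float32))[0]) if m2.sum()>3 else None
    return out,m.sum(),(None if hp is None else (hp,Q2[m2][:,:2].mean(0),m2.sum()))
E
python3 - <<'E'
from meas import *
for n in ["top","scene"]:
    c=np.load(f"/tmp/{n}0.npz");o,k,hd=wheel(c,[562,50]);print(n,o,k,hd)
    for p in ([562,50],o[0]):
        if hd: d=hd[1]-p;print(np.hypot(*d),np.degrees(np.arctan2(d[1],d[0])))
    W=cloud(c);z=W[...,2]
    # hub: nut ray
    m=(c["image"].max(2)<110)&(z>168)&(z<185)&(np.hypot(W[...,0]-562,W[...,1]-50)<22)
    v,u=np.where(m);print("hub",ray(c,[[u.mean(),v.mean()]],174),m.sum())
import plant;print([x for x in dir(plant) if not x.startswith('_')])
print(getattr(plant,'tcp_to_grasp',None))
E
```

```text
top (array([562.59786912,  52.85473895]), array([562.56219353,  52.76464311,  79.4416517 ]), np.float64(3.4665143001734116)) 527 (array([573.70880127, 130.47834778]), array([572.83918847, 130.08313167]), np.int64(55))
80.81334038764622 82.29190310381979
77.90448808470448 82.44603517620968
hub [[561.23647623  51.67837805 174.        ]] 35
scene (array([562.85880463,  55.16515166]), array([562.95419326,  54.91064125,  79.11188415]), np.float64(3.5492822180605827)) 387 (array([580.84204102, 128.44285583]), array([579.62157743, 128.4300888 ]), np.int64(45))
80.38531470680508 77.33713490180877
75.15811044837753 77.11273505670987
hub [[564.25004095  51.67500058 174.        ]] 25
['MotionError', 'get_state', 'hand_in', 'read_camera', 'tcp_to_grasp']
18.700000000000003
```

```bash
cat > tool.py <<'E'
import numpy as np
from scipy.spatial.transform import Rotation as Ro
def R(s): w,x,y,z=s["ee_rot"]; return Ro.from_quat([x,y,z,w])
def to_tool(s,target): return R(s).inv().apply(np.array(target)-np.array(s["eef_pos"]))
def yawx(s): a=R(s).apply([1,0,0]); return np.degrees(np.arctan2(a[1],a[0]))
E
python3 -c "
from plant import *;from tool import *
s=get_state();d=to_tool(s,[513,155,235]);print(d,d/15,yawx(s))"
```

```text
[-610.17935008 -535.69973888   -3.49068543] [-40.67862334 -35.71331593  -0.23271236] -71.67524762641746
```

```bash
python3 -m creep '[[-20,-17.5,-0.2,0,0,0],[-41,-36,-0.2,0,0,0],[-41,-36,-0.2,0,0,0],[-41,-36,-0.2,0,0,0],[-41,-36,-0.2,0,0,0],[-41,-36,-0.2,0,0,0],[-41,-36,-0.2,0,0,0],[-41,-36,-0.2,0,0,0],[-41,-36,-0.2,0,0,0],[-41,-36,-0.2,0,0,0]]' 0 20
python3 -m creep '[[-41,-36,-0.2,0,0,0],[-41,-36,-0.2,0,0,0],[-41,-36,-0.2,0,0,0],[-41,-36,-0.2,0,0,0],[-41,-35,-0.2,0,0,0],[-15,-13,0,0,0,0],[0,0,0,0,0,-0.18],[0,0,0,0,0,-0.18],[0,0,0,0,0,-0.18],[0,0,0,0,0,-0.18]]'
python3 -c "
from plant import *;from tool import *
s=get_state();print(yawx(s),s['joint_pos'],s['ft_force'])"
```

```text
time: 1.4
eef_pos: [398.7, -115.0, 233.3]
ee_rot: [-0.0, 0.811, -0.586, 0.0]
ft_force: [0.6, 0.0, -0.3]
opening: -0.0
time: 2.65
eef_pos: [510.9, 151.6, 233.9]
ee_rot: [0.001, 0.966, -0.26, -0.0]
ft_force: [0.8, 0.4, -0.1]
opening: -0.2
-30.120391606749706 [ 2.07023043e-01  1.29244788e-01  1.84656229e+00 -6.52936290e-04
  1.16711664e+00  7.32979532e-01] [ 0.76328979  0.39319004 -0.12009048]
```

```bash
python3 -m creep '[[0,0,0,0,0,-0.182],[0,0,0,0,0,-0.182],[0,0,0,0,0,-0.182],[0,0,0,0,0,-0.182],[0,0,0,0,0,-0.182],[0,0,0,0,0,-0.182],[0,0,0,0,0,-0.182],[0,0,0,0,0,-0.182],[0,0,0,0,0,-0.182],[0,0,0,0,0,-0.182]]'
python3 -m creep '[[0,0,0,0,0,-0.182],[0,0,0,0,0,-0.182],[0,0,0,0,0,-0.182],[0,0,0,0,0,-0.182],[0,0,0,0,0,-0.182],[0,0,0,0,0,-0.182],[0,0,0,0,0,-0.182],[0,0,0,0,0,-0.182],[0,0,0,0,0,0]]'
python3 - <<'E'
from plant import *;from tool import *
import cv2
s=get_state();print(yawx(s),s['joint_pos'],s['ft_force'],s['eef_pos'],to_tool(s,[513,155,170]))
for n in ["wrist","scene"]:
    c=read_camera(n); cv2.imwrite(f"pics/{n}1.png",c["image"][:,:,::-1]); np.savez(f"/tmp/{n}1.npz",**c)
E
```

```text
time: 3.9
eef_pos: [510.9, 151.5, 233.9]
ee_rot: [-0.0, 0.798, 0.603, -0.001]
ft_force: [-0.2, 0.4, -0.9]
opening: -0.1
time: 5.03
eef_pos: [511.0, 151.6, 233.9]
ee_rot: [-0.0, 0.198, 0.98, -0.0]
ft_force: [-0.2, 0.2, 0.1]
opening: -0.1
157.11236710536167 [ 2.07042306e-01  1.29285965e-01  1.84641647e+00 -4.89363024e-04
  1.16701685e+00 -2.53489361e+00] [-0.1811876   0.18748205  0.11647448] [511.0091183  151.64204269 233.93328427] [-0.57092526  3.93257914 63.92896988]
```

View pics/wrist1.png

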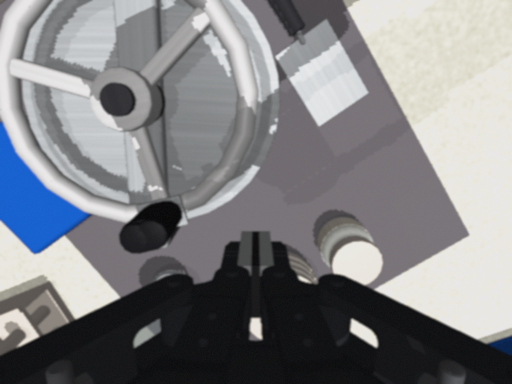

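View pics/scene1.png

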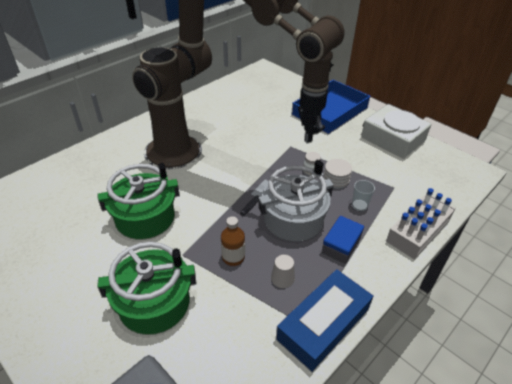

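```bash
python3 - <<'E'
from meas import *
c=np.load("/tmp/wrist1.npz");f,cx,cy=K(c);d=c["depth"]
for r in (236,242,250,260,270): print(r,np.round(d[r,225:290:4]),c["image"][r,225:290:4].max(1))
o,k,hd=wheel(c,[562.5,53]);print(o,k,hd)
W=cloud(c);z=W[...,2]
m=(c["image"].max(2)<60)&(z>196)&(z<212);m[:,210:]=0
P=W[m];print(m.sum(),np.nanmean(P,0),cv2.minAreaRect(P[:,:2].astype(np.float32)))
im=c["image"]
m=(im.max(2)<70)&(np.hypot(W[...,0]-562,W[...,1]-53)<25)&(z>165)
v,u=np.where(m);print("hub",ray(c,[[u.mean(),v.mean()]],174),m.sum(),np.median(z[m]))
E
```

```text
236 [401. 400. 402. 401. 143. 141. 143. 142. 143. 142. 142. 142. 401. 401.
 401. 401. 401.] [121 122 122 122  88  75  74  25  21  75  75  83 122 121 122 122 122]
242 [402. 146. 147. 145. 137. 137. 137. 136. 137. 138. 136. 137. 146. 146.
 146. 402. 401.] [121  78  36  37  71  73  74  22  20  74  74  72  34  35  68 118 122]
250 [138. 138. 138. 138. 128. 129. 129. 129. 129. 128. 129. 128. 138. 138.
 137. 137. 406.] [38 25 25 27 75 75 74 18 17 74 75 74 30 23 22 27 71]
260 [130. 129. 129. 129. 120. 121. 120. 120. 119. 121. 121. 121. 120. 129.
 128. 128. 129.] [20 21 22 42 75 75 73 14 16 72 73 74 48 18 21 21 72]
270 [108. 109. 108. 109. 111. 112. 118. 116. 117. 117. 110. 111. 107. 108.
 108. 108. 112.] [21 22 19 19 19 20 93 30 29 93 22 22 21 20 21 23 19]
(array([559.29684592,  55.43981837]), array([559.72580415,  55.01710925,  78.46653617]), np.float64(4.3062996281196515)) 8066 (array([570.44854736, 131.26956177]), array([570.58562321, 131.18703964]), np.int64(1448))
1452 [570.82980477 131.26737843 202.88438258] ((572.0414428710938, 132.3938446044922), (19.80063247680664, 29.0257568359375), 82.0783920288086)
hub [[559.10857303  53.99538217 174.        ]] 858 173.64732147129396
```

```bash
python3 -m creep '[[0,0,20,0,0,0],[0,0,30,0,0,0],[0,3.9,14,0,0,0],[-5,0,0,0,0,0],[-5,0,0,0,0,0],[0,0,0,0,0,0]]'
python3 - <<'E'
from plant import *;from tool import *
import cv2
c=read_camera("wrist"); cv2.imwrite(f"pics/wrist2.png",c["image"][:,:,::-1]); np.savez(f"/tmp/wrist2.npz",**c)
E
```

```text
time: 5.88
eef_pos: [523.8, 152.3, 171.6]
ee_rot: [0.001, 0.197, 0.98, 0.001]
ft_force: [-0.3, -0.4, -0.2]
opening: 0.1
```

View pics/wrist2.png

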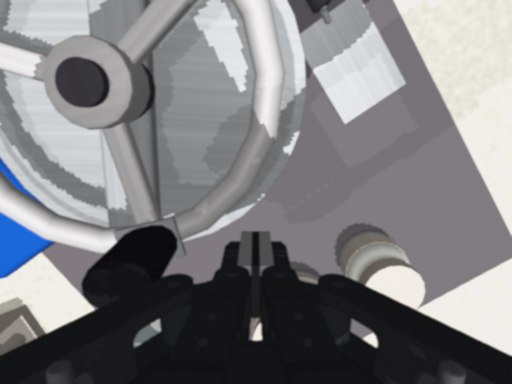

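```bash
python3 -m creep '[[-9,0,0,0,0,0],[-9,0,0,0,0,0],[-2,0,0,0,0,0],[0,0,0,0,0,0]]';python3 -m creep '[[-2,0,0,0,0,0],[0,0,0,0,0,0]]';python3 -m creep '[[-2,0,0,0,0,0],[0,0,0,0,0,0]]';python3 -m creep '[[-2,0,0,0,0,0],[0,0,0,0,0,0]]'
python3 - <<'E'
from plant import *;from tool import *
import cv2
c=read_camera("wrist"); cv2.imwrite(f"pics/wrist3.png",c["image"][:,:,::-1]); np.savez(f"/tmp/wrist3.npz",**c)
E
```

```text
time: 6.42
eef_pos: [540.8, 144.3, 170.2]
ee_rot: [-0.0, 0.197, 0.98, -0.0]
ft_force: [-0.7, 0.6, -0.1]
opening: 0.1
time: 6.68
eef_pos: [542.4, 143.8, 170.3]
ee_rot: [-0.0, 0.197, 0.98, -0.0]
ft_force: [-0.4, 0.4, -0.1]
opening: -0.1
time: 6.92
eef_pos: [544.4, 143.0, 170.3]
ee_rot: [0.0, 0.197, 0.98, 0.0]
ft_force: [-0.8, -1.2, -0.7]
opening: -0.1
time: 7.18
eef_pos: [546.4, 142.1, 170.3]
ee_rot: [0.0, 0.197, 0.98, 0.0]
ft_force: [-0.6, -0.9, -0.3]
opening: -0.2
```

View pics/wrist3.png

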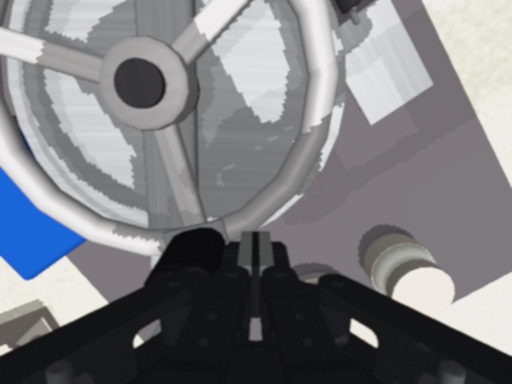

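```bash
cat > plan.py <<'E'
import sys
from plant import *;from tool import *
A=np.array([561.5,53.5]);H=float(sys.argv[3]) if len(sys.argv)>3 else 11.
def e(a): a=np.radians(a);return np.array([np.cos(a),np.sin(a)])
def tcp(th,ny):
    phi=82.4-th; t=-e(phi+90); return A+80*e(phi)-5*t-(10+H)*e(ny)
th0,n=float(sys.argv[1]),int(sys.argv[2]); step=float(sys.argv[4]) if len(sys.argv)>4 else 6
dr=float(sys.argv[5]) if len(sys.argv)>5 else 0.089
s=get_state();ny=yawx(s)+180;p=np.array(s["eef_pos"][:2])
print("now nyaw",ny%360,"th0 pose err",p-tcp(th0,ny),"z",s["eef_pos"][2],"j6",s["joint_pos"][5],"t",s["time"])
for i in range(n):
    th=th0+step*(i+1); ny2=ny-np.degrees(dr); q=tcp(th,ny2); d=q-p
    x=e(ny+180);y=-e(ny+270)   # tool x, tool y (z down)
    print(f"[{d@x:.1f},{d@y:.1f},0,0,0,{dr}],",end="")
    p=q;ny=ny2
print()
E
python3 plan.py 0 10
```

```text
now nyaw 337.2711778177004 th0 pose err [-1.47612554  0.59747564] z 170.31398466998405 j6 -2.5674542399220517 t 7.225
[-9.8,4.2,0,0,0,0.089],[-8.2,4.0,0,0,0,0.089],[-8.2,3.9,0,0,0,0.089],[-8.3,3.8,0,0,0,0.089],[-8.3,3.6,0,0,0,0.089],[-8.3,3.5,0,0,0,0.089],[-8.3,3.4,0,0,0,0.089],[-8.4,3.2,0,0,0,0.089],[-8.4,3.1,0,0,0,0.089],[-8.4,3.0,0,0,0,0.089],
```

```bash
python3 -m creep '[[-5,2,0,0,0,0.045],[-5,2.2,0,0,0,0.044],[-8.2,4,0,0,0,0.089],[-8.2,3.9,0,0,0,0.089],[-8.3,3.8,0,0,0,0.089]]'; python3 plan.py 24 10
python3 - <<'E'
from plant import *;from tool import *
import cv2
c=read_camera("wrist"); cv2.imwrite(f"pics/wrist4.png",c["image"][:,:,::-1]); np.savez(f"/tmp/wrist4.npz",**c)
print(get_state()['ft_force'])
E
```

```text
time: 7.85
eef_pos: [583.4, 139.7, 170.1]
ee_rot: [-0.001, 0.369, 0.929, 0.001]
ft_force: [-1.4, 3.3, 0.6]
opening: -0.0
now nyaw 316.70545449442704 th0 pose err [-0.50840476  1.0836263 ] z 170.14819188180775 j6 -2.2262122367295705 t 7.85
[-9.4,3.2,0,0,0,0.089],[-8.3,3.5,0,0,0,0.089],[-8.3,3.4,0,0,0,0.089],[-8.4,3.3,0,0,0,0.089],[-8.4,3.1,0,0,0,0.089],[-8.4,3.0,0,0,0,0.089],[-8.4,2.9,0,0,0,0.089],[-8.4,2.7,0,0,0,0.089],[-8.4,2.6,0,0,0,0.089],[-8.5,2.5,0,0,0,0.089],
[-0.00949685  2.00036425 -1.21782633]
```

View pics/wrist4.png

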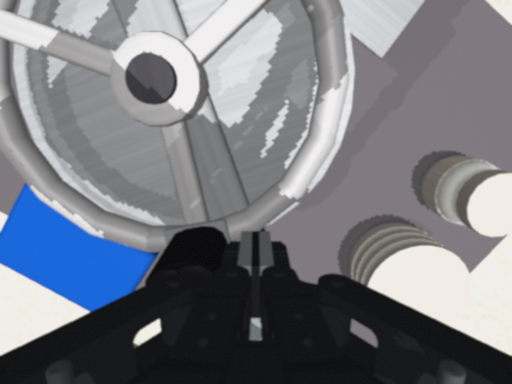

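```bash
python3 -m creep '[[-8.4,3.4,0,0,0,0.089],[-8.3,3.5,0,0,0,0.089],[-8.3,3.4,0,0,0,0.089],[-8.4,3.3,0,0,0,0.089],[-8.4,3.1,0,0,0,0.089],[-8.4,3,0,0,0,0.089],[-8.4,2.9,0,0,0,0.089],[-8.4,2.7,0,0,0,0.089],[-8.4,2.6,0,0,0,0.089],[-8.5,2.5,0,0,0,0.089]]'; python3 plan.py 84 10
```

```text
time: 9.15
eef_pos: [644.4, 77.9, 170.3]
ee_rot: [0.0, 0.733, 0.681, 0.002]
ft_force: [1.9, 2.9, -1.9]
opening: 0.0
now nyaw 265.7941887234197 th0 pose err [1.22323991 0.69937077] z 170.31163247065663 j6 -1.4461162746890186 t 9.15
[-9.2,1.2,0,0,0,0.089],[-8.5,2.2,0,0,0,0.089],[-8.5,2.1,0,0,0,0.089],[-8.5,1.9,0,0,0,0.089],[-8.5,1.8,0,0,0,0.089],[-8.5,1.7,0,0,0,0.089],[-8.5,1.5,0,0,0,0.089],[-8.5,1.4,0,0,0,0.089],[-8.5,1.3,0,0,0,0.089],[-8.4,1.1,0,0,0,0.089],
```

```bash
python3 -m creep '[[-8.6,1.8,0,0,0,0.089],[-8.5,2.1,0,0,0,0.089],[-8.5,2,0,0,0,0.089],[-8.5,1.9,0,0,0,0.089],[-8.5,1.8,0,0,0,0.089],[-8.5,1.7,0,0,0,0.089],[-8.5,1.5,0,0,0,0.089],[-8.5,1.4,0,0,0,0.089],[-8.5,1.3,0,0,0,0.089],[-8.4,1.1,0,0,0,0.089]]'; python3 plan.py 144 10
```

```text
time: 10.4
eef_pos: [622.3, -3.4, 170.8]
ee_rot: [0.001, 0.954, 0.299, 0.002]
ft_force: [3.6, 0.3, -1.0]
opening: 0.0
now nyaw 214.79668433809772 th0 pose err [ 1.10790179 -0.8860828 ] z 170.76519270398177 j6 -0.6828574409485287 t 10.4
[-8.8,-0.3,0,0,0,0.089],[-8.4,0.9,0,0,0,0.089],[-8.4,0.8,0,0,0,0.089],[-8.4,0.6,0,0,0,0.089],[-8.4,0.5,0,0,0,0.089],[-8.3,0.4,0,0,0,0.089],[-8.3,0.2,0,0,0,0.089],[-8.3,0.1,0,0,0,0.089],[-8.3,-0.0,0,0,0,0.089],[-8.2,-0.2,0,0,0,0.089],
```

```bash
python3 -m creep '[[-8.5,0.4,0,0,0,0.089],[-8.4,0.8,0,0,0,0.089],[-8.4,0.7,0,0,0,0.089],[-8.4,0.6,0,0,0,0.089],[-8.4,0.5,0,0,0,0.089],[-8.3,0.4,0,0,0,0.089],[-8.3,0.2,0,0,0,0.089],[-8.3,0.1,0,0,0,0.089],[-8.3,0,0,0,0,0.089],[-8.2,-0.2,0,0,0,0.089]]'; python3 plan.py 204 10
python3 - <<'E'
from plant import *;from tool import *
import cv2
for n in ["wrist","top"]:
    c=read_camera(n); cv2.imwrite(f"pics/{n}5.png",c["image"][:,:,::-1]); np.savez(f"/tmp/{n}5.npz",**c)
E
```

```text
time: 11.65
eef_pos: [544.3, -24.5, 171.0]
ee_rot: [0.001, 0.99, -0.141, 0.002]
ft_force: [2.3, -2.6, -0.2]
opening: 0.2
now nyaw 163.81972020038597 th0 pose err [ 0.28647223 -1.35749302] z 171.03454889255028 j6 0.15985117639066526 t 11.65
[-8.8,-1.5,0,0,0,0.089],[-8.2,-0.4,0,0,0,0.089],[-8.1,-0.5,0,0,0,0.089],[-8.1,-0.7,0,0,0,0.089],[-8.0,-0.8,0,0,0,0.089],[-8.0,-0.9,0,0,0,0.089],[-8.0,-1.0,0,0,0,0.089],[-7.9,-1.2,0,0,0,0.089],[-7.9,-1.3,0,0,0,0.089],[-7.8,-1.4,0,0,0,0.089],
```

View pics/wrist5.png

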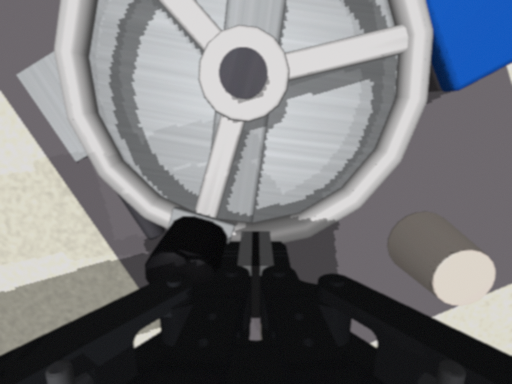

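View pics/top5.png

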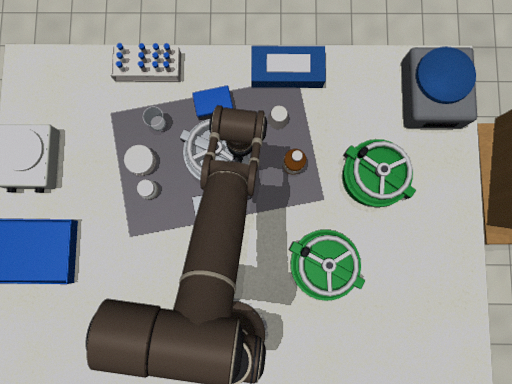

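```bash
python3 -m creep '[[-8.4,-0.6,0,0,0,0.089],[-8.2,-0.4,0,0,0,0.089],[-8.1,-0.5,0,0,0,0.089],[-8.1,-0.7,0,0,0,0.089],[-8,-0.8,0,0,0,0.089],[-8,-0.9,0,0,0,0.089],[-8,-1,0,0,0,0.089],[-7.9,-1.2,0,0,0,0.089],[-7.9,-1.3,0,0,0,0.089],[-7.8,-1.4,0,0,0,0.089]]'; python3 plan.py 264 10
```

```text
time: 13.0
eef_pos: [488.6, 30.8, 170.6]
ee_rot: [0.001, 0.833, -0.553, 0.001]
ft_force: [0.2, -2.5, 1.3]
opening: -0.1
now nyaw 112.91113504619625 th0 pose err [-0.99827944 -0.56624764] z 170.64443608275644 j6 1.147407058133429 t 13.0
[-7.9,-2.7,0,0,0,0.089],[-7.7,-1.7,0,0,0,0.089],[-7.6,-1.8,0,0,0,0.089],[-7.6,-1.9,0,0,0,0.089],[-7.5,-2.0,0,0,0,0.089],[-7.5,-2.1,0,0,0,0.089],[-7.4,-2.2,0,0,0,0.089],[-7.3,-2.4,0,0,0,0.089],[-7.3,-2.5,0,0,0,0.089],[-7.2,-2.6,0,0,0,0.089],
```

```bash
python3 -m creep '[[-7.8,-1.8,0,0,0,0.089],[-7.7,-1.7,0,0,0,0.089],[-7.6,-1.8,0,0,0,0.089],[-7.6,-1.9,0,0,0,0.089],[-7.5,-2,0,0,0,0.089],[-7.5,-2.1,0,0,0,0.089],[-7.4,-2.2,0,0,0,0.089],[-7.3,-2.4,0,0,0,0.089],[-7.3,-2.5,0,0,0,0.089],[-7.2,-2.6,0,0,0,0.089]]'; python3 plan.py 324 10 11 3 0.044
python3 - <<'E'
from plant import *;from tool import *
import cv2
for n in ["wrist","scene"]:
    c=read_camera(n); cv2.imwrite(f"pics/{n}6.png",c["image"][:,:,::-1]); np.savez(f"/tmp/{n}6.npz",**c)
E
```

```text
time: 14.25
eef_pos: [506.9, 102.9, 169.8]
ee_rot: [-0.002, -0.514, 0.858, 0.0]
ft_force: [-3.0, -1.4, 1.7]
opening: -0.1
now nyaw 61.91367415879394 th0 pose err [-2.24602663 -0.0385547 ] z 169.83391559368263 j6 2.178268369882992 t 14.25
[-4.7,-3.2,0,0,0,0.044],[-3.6,-1.3,0,0,0,0.044],[-3.6,-1.3,0,0,0,0.044],[-3.5,-1.4,0,0,0,0.044],[-3.5,-1.4,0,0,0,0.044],[-3.5,-1.4,0,0,0,0.044],[-3.5,-1.4,0,0,0,0.044],[-3.5,-1.5,0,0,0,0.044],[-3.4,-1.5,0,0,0,0.044],[-3.4,-1.5,0,0,0,0.044],
```

View pics/wrist6.png

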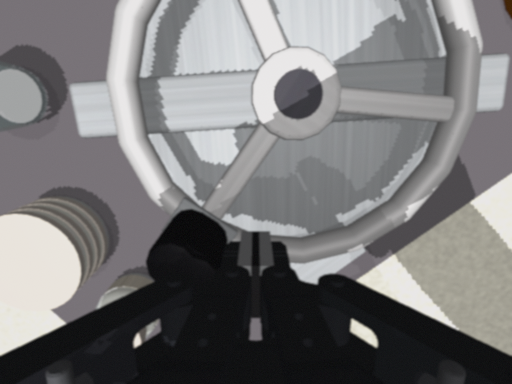

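View pics/scene6.png

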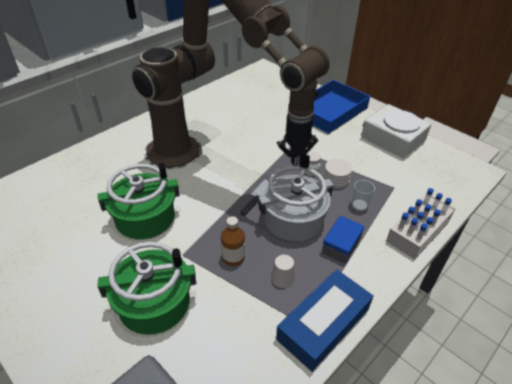

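```bash
cat > spoke.py <<'E'
from meas import *
def spoke(c,g=(561.5,53.5)):
    W=cloud(c);z=W[...,2];g=np.array(g,float)
    for _ in range(4):   # rim centre from cloud, outer/inner band
        r=np.hypot(W[...,0]-g[0],W[...,1]-g[1]); m=(z>150)&(z<168)&(r>70)&(r<92)
        P=W[m][:,:2]; g=circ(P)[0]
    d=W[...,:2]-g; r=np.hypot(d[...,0],d[...,1]); m=(z>149)&(z<166)&(r>30)&(r<66)
    a=np.arctan2(d[...,1],d[...,0])[m]; w=r[m]
    # rigid fit: minimise perpendicular distance to nearest of 3 spokes
    best=None
    for a0 in np.radians(np.arange(0,120,1)):
        k=np.abs((a-a0+np.pi/3)%(2*np.pi/3)-np.pi/3)
        s=np.minimum(w*k,8).sum()
        if best is None or s<best[0]: best=(s,a0)
    a0=best[1]
    for _ in range(20):
        k=(a-a0+np.pi/3)%(2*np.pi/3)-np.pi/3; q=np.abs(w*k)<8; a0+=(w*w*k)[q].sum()/(w*w)[q].sum()
    return g,np.degrees(a0)%120,q.sum(),m.sum()
E
python3 - <<'E'
from spoke import *
for n in ["top0","scene0","wrist1","wrist2","wrist3","wrist4","wrist5","wrist6","scene6","scene1"]:
    print(n,spoke(np.load(f"/tmp/{n}.npz")))
E
```

```text
top0 (array([561.19543292,  51.81237786]), np.float64(80.83582556116818), np.int64(149), np.int64(149))
scene0 (array([566.05855777,  49.43519008]), np.float64(80.82154388281377), np.int64(127), np.int64(134))
wrist1 (array([557.29158977,  53.89796855]), np.float64(81.05891672589479), np.int64(3400), np.int64(3435))
wrist2 (array([558.71709831,  49.553807  ]), np.float64(80.58833772623949), np.int64(3727), np.int64(4333))
wrist3 (array([558.33741105,  48.98369454]), np.float64(82.51865061050819), np.int64(4742), np.int64(5634))
wrist4 (array([556.45456647,  50.52601576]), np.float64(58.559250267745256), np.int64(4815), np.int64(5732))
wrist5 (array([562.54841791,  58.36658131]), np.float64(114.27362464211926), np.int64(4073), np.int64(4782))
wrist6 (array([564.51821598,  51.73686065]), np.float64(116.7298379229187), np.int64(4023), np.int64(4549))
scene6 (array([566.46264657,  49.45699196]), np.float64(115.98267088366084), np.int64(127), np.int64(134))
scene1 (array([566.04436721,  49.52645618]), np.float64(80.77762043976115), np.int64(125), np.int64(132))
```

```bash
python3 -m creep '[[-3.7,-1.3,0,0,0,0.044],[-3.6,-1.3,0,0,0,0.044],[-3.6,-1.3,0,0,0,0.044],[-3.5,-1.4,0,0,0,0.044],[-3.5,-1.4,0,0,0,0.044],[-3.5,-1.4,0,0,0,0.044],[-3.5,-1.4,0,0,0,0.044],[-3.5,-1.5,0,0,0,0.044],[-3.4,-1.5,0,0,0,0.044],[0,0,0,0,0,0]]'; python3 plan.py 351 4 11 1 0.01
python3 - <<'E'
from plant import *;from spoke import *
for n in ["scene","top"]:
    c=read_camera(n); np.savez(f"/tmp/{n}7.npz",**c); cv2.imwrite(f"pics/{n}7.png",c["image"][:,:,::-1]); print(spoke(c))
E
```

```text
time: 15.6
eef_pos: [536.5, 120.4, 169.6]
ee_rot: [-0.001, -0.337, 0.941, 0.0]
ft_force: [-1.9, -0.1, -0.4]
opening: 0.4
now nyaw 39.39173578650832 th0 pose err [-1.82859682  0.35641384] z 169.62140981166513 j6 2.595403695980638 t 15.6
[-2.3,-2.0,0,0,0,0.01],[-1.1,-0.6,0,0,0,0.01],[-1.1,-0.6,0,0,0,0.01],[-1.1,-0.6,0,0,0,0.01],
(array([566.19254019,  49.58827721]), np.float64(90.28241557769593), np.int64(125), np.int64(134))
(array([561.25079758,  53.11025681]), np.float64(90.34294266035818), np.int64(114), np.int64(114))
```

View pics/scene7.png

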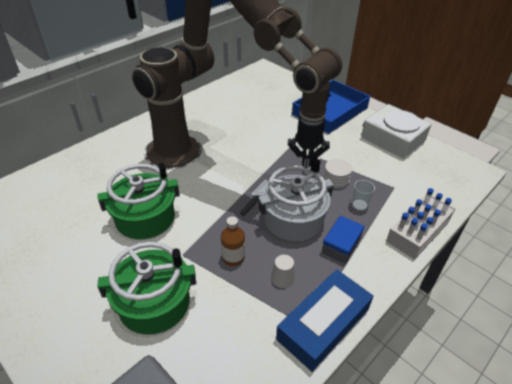

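```bash
python3 -m creep '[[-1.1,-0.6,0,0,0,0.01],[-1.1,-0.6,0,0,0,0.01],[-1.1,-0.6,0,0,0,0.01],[-1.1,-0.6,0,0,0,0.01],[-1.1,-0.6,0,0,0,0.01],[-1.1,-0.6,0,0,0,0.01],[-1.1,-0.6,0,0,0,0.01],[-1.1,-0.6,0,0,0,0.01],[0,0,0,0,0,0]]'; python3 plan.py 359 1 11 1 0.01
python3 - <<'E'
from plant import *;from spoke import *
for i in range(2):
  for n in ["scene","top"]:
    c=read_camera(n); np.savez(f"/tmp/{n}8.npz",**c); print(spoke(c))
E
```

```text
time: 16.82
eef_pos: [547.7, 121.9, 170.3]
ee_rot: [0.0, -0.298, 0.955, -0.0]
ft_force: [-2.6, -0.3, -1.3]
opening: 0.0
now nyaw 34.633842235993455 th0 pose err [-0.78915428  0.33803029] z 170.34022756189154 j6 2.678701862247774 t 16.825
[-1.6,-1.4,0,0,0,0.01],
(array([565.99381096,  49.51224967]), np.float64(81.35140133479398), np.int64(125), np.int64(134))
(array([561.27765009,  53.015969  ]), np.float64(81.59509570384724), np.int64(116), np.int64(116))
(array([566.19976132,  49.19793964]), np.float64(81.20318239179176), np.int64(126), np.int64(134))
(array([561.07900315,  53.18268652]), np.float64(81.70247758552689), np.int64(116), np.int64(116))
```

```bash
python3 - <<'E'
from spoke import *
# image-space comparison: same fixed centre, compare start and now
def ang(c,g):
    W=cloud(c);z=W[...,2];d=W[...,:2]-np.array(g);r=np.hypot(d[...,0],d[...,1]);m=(z>149)&(z<166)&(r>30)&(r<66)
    a=np.arctan2(d[...,1],d[...,0])[m];w=r[m];a0=np.radians(81)
    for _ in range(20):
        k=(a-a0+np.pi/3)%(2*np.pi/3)-np.pi/3;q=np.abs(w*k)<8;a0+=(w*w*k)[q].sum()/(w*w)[q].sum()
    return np.degrees(a0)
# intensity polar profile correlation
def prof(c,g,N=3600):
    t=np.radians(np.arange(N)*360/N);acc=[]
    for r in np.arange(34,64,2):
        uv=proj(c,np.c_[g[0]+r*np.cos(t),g[1]+r*np.sin(t),np.full(N,157.)]).astype(np.float32)
        acc.append(cv2.remap(c["image"],uv[:,0:1],uv[:,1:2],cv2.INTER_LINEAR).mean((1,2)))
    return np.array(acc)
for n,g in (("scene",(566.1,49.5)),("top",(561.2,52.5))):
    for k in "078": 
        print(n,k,ang(np.load(f"/tmp/{n}{k}.npz"),g))
E
```

```text
scene 0 80.90372733938202
scene 7 90.34355882602752
scene 8 81.20790507431428
top 0 80.84821245297911
top 7 90.36057561643419
top 8 81.7242938928462
```

```bash
python3 -m creep '[[-0.5,-0.3,0,0,0,0],[0,0,0,0,0,0],[5,0,0,0,0,0],[15,0,0,0,0,0],[25,0,0,0,0,0],[30,0,-15,0,0,0],[0,0,-40,0,0,0],[30,0,-40,0,0,0]]'
python3 - <<'E'
from plant import *;from spoke import *
c=read_camera("top"); np.savez(f"/tmp/top9.npz",**c);cv2.imwrite("pics/top9.png",c["image"][:,:,::-1]); print(spoke(c))
c=read_camera("scene"); np.savez(f"/tmp/scene9.npz",**c);cv2.imwrite("pics/scene9.png",c["image"][:,:,::-1]); print(spoke(c))
c=read_camera("wrist"); np.savez(f"/tmp/wrist9.npz",**c);cv2.imwrite("pics/wrist9.png",c["image"][:,:,::-1]); print(spoke(c))
E
```

```text
time: 18.02
eef_pos: [461.8, 62.0, 266.7]
ee_rot: [0.001, -0.298, 0.955, -0.0]
ft_force: [0.2, 0.2, 1.0]
opening: 0.3
(array([560.33046868,  53.03822167]), np.float64(81.74237690534088), np.int64(40), np.int64(40))
(array([565.90947497,  49.63649308]), np.float64(80.9571481234549), np.int64(127), np.int64(135))
(array([558.02433554,  53.31597199]), np.float64(81.23134628196459), np.int64(2379), np.int64(2386))
```

View pics/top9.png

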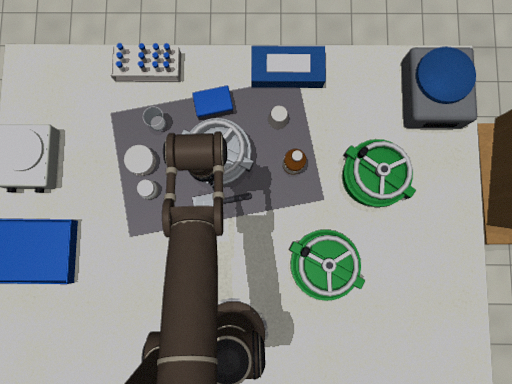

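View pics/wrist9.png

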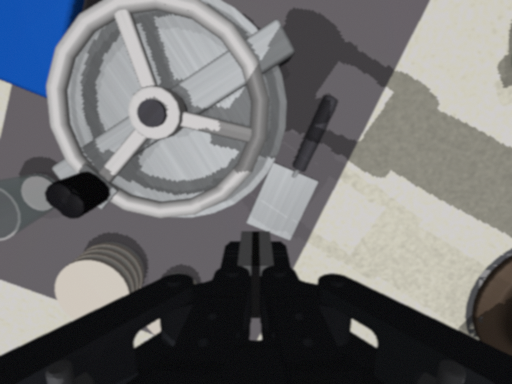

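```bash
python3 -m creep '[[28,-41,0,0,0,0],[28,-41,0,0,0,0],[28,-41,0,0,0,0],[28,-41,0,0,0,0],[28,-41,0,0,0,0],[14,-20,0,0,0,0],[0,0,0,0,0,0]]'
python3 - <<'E'
from plant import *;from spoke import *
for n in ("top","scene"):
  for i in range(2):
    c=read_camera(n); np.savez(f"/tmp/{n}10.npz",**c); print(n,spoke(c))
  cv2.imwrite(f"pics/{n}10.png",c["image"][:,:,::-1])
  c0=np.load(f"/tmp/{n}0.npz");b,a=(100,165) if n=="top" else (145,235)
  f=lambda q:cv2.resize(q["image"][b:b+90,a:a+110,::-1],None,fx=3.5,fy=3.5)
  cv2.imwrite(f"pics/{n}cmp.png",np.hstack([f(c0),f(c)]))
  # template registration of the handle: start patch in new image
  print(wheel(c0,[562,53])[2],wheel(c,[562,53])[2])
E
```

```text
time: 19.05
eef_pos: [462.2, -211.5, 263.6]
ee_rot: [-0.001, -0.296, 0.955, 0.001]
ft_force: [0.6, 0.1, 0.2]
opening: 0.3
top (array([561.16478241,  51.76787454]), np.float64(81.3033025307679), np.int64(150), np.int64(150))
top (array([561.09580723,  51.8788799 ]), np.float64(81.26092494666314), np.int64(145), np.int64(145))
(array([573.70880127, 130.47834778]), array([572.83918847, 130.08313167]), np.int64(55)) (array([573.70831299, 130.47834778]), array([572.80492211, 130.12287597]), np.int64(53))
scene (array([565.97488218,  49.66178321]), np.float64(80.91507036210108), np.int64(133), np.int64(138))
scene (array([566.24312584,  49.55520845]), np.float64(80.81564446885032), np.int64(122), np.int64(136))
(array([580.84204102, 128.44285583]), array([579.62157743, 128.4300888 ]), np.int64(45)) (array([580.67938232, 128.03831482]), array([580.29880355, 127.7920487 ]), np.int64(45))
```

View pics/topcmp.png

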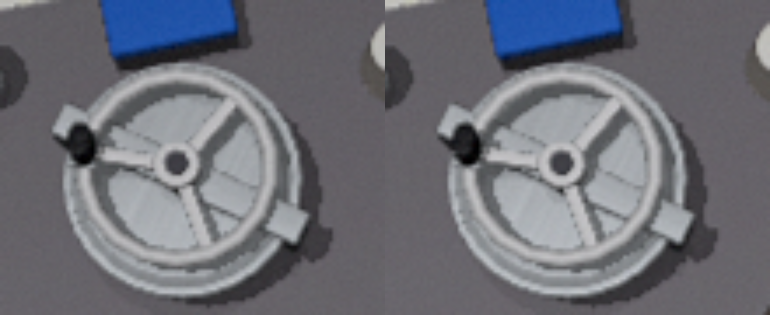

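View pics/top10.png

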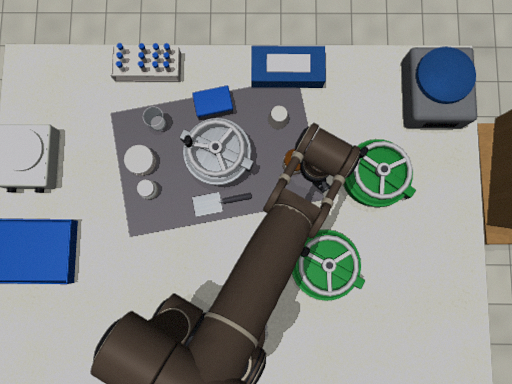

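```bash
python3 -c "
from plant import *
s=get_state();print(s['time'],s['ft_force'],s['joint_vel'].round(3) if hasattr(s['joint_vel'],'round') else s['joint_vel']);print(hand_in())"
```

```text
19.25 [0.27927607 1.43816559 0.02596449] [ 0.007 -0.008 -0.002 -0.002  0.    -0.002]
the job is handed in; nothing more can be done
None
```

I pushed the steel jar's hand wheel clockwise through one full turn and handed the job in at 19.25 s. The fingers stayed shut and pushed only on the handle's trailing face. I then lifted the hand off and moved it away to one side.

- **Handle position:** with the hand clear, the spoke angle was 80.8–80.9° in the scene camera, against 80.8–80.9° at the start. The top camera gave 81.3° against 80.8°. The two cameras disagree slightly, so the wheel may be 0 to 0.5° short of the full turn; neither shows it turned past. The handle itself is in the same place in the top picture to within a pixel. In the scene picture its outline had moved by under 1 mm.
- **Forces:** contact readings were about 2–4 N, and close to zero once the hand was clear.
- **Bystanders:** I checked these by eye, without measuring. In the last top picture the cup, sample jar, dishes, beaker, tip box and spatula look unmoved. The arm partly hid the bottle in that picture. I saved a last scene picture but did not view it, so the bottle's final place is not fully confirmed. The fingertips stayed about 10 mm above its top or higher.

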